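# Weigh out steel rings on a sprung bench scale

## Robot

A 6-joint arm with a two-finger parallel gripper is mounted at the origin on the work surface. World frame = base frame: x ahead of the robot, y to its left, z up, the work surface at z = 0. Lengths are in m, angles in degrees, forces in N, time in s.
With the tool pointing down it reaches from about 0.4 to 0.825 m from the base axis. Payload 7 kg.
Tool frame: the origin (TCP) lies midway between the tips of the shut fingers; the grasp point (between the pads) lies 19 mm behind it; y points along the fingers, x is the direction in which the jaws open and shut, and the axes are right-handed (so a half turn about y gives the same grasp; the last joint's range is limited). The gripper opens to 88 mm and grips with 3 to 60 N. Pads are 19 mm wide; open, the fingers measure 130 mm over their backs; the gripper's body (78 mm by 193 mm) begins 47 mm behind the grasp point.
Start: joints at [90.705, 20.546, 0.682, 0, -70.136, -16.507], TCP at [0.184, 0.649, 0.195] pointing down, gripper open.
Joint ranges: [-176.03, 176.03], [-82.01, 121.73], [-58.28, 71.71], [-173.87, 95.51], [-174.79, -0.11], [-173.66, 173.66]. Speed limits (degrees/s): [136.94, 136.94, 172.46, 180, 180, 180].

## Interface

Orientations are given as [roll, pitch, yaw] about the fixed x, y, z axes, in that order (R = Rz(yaw) Ry(pitch) Rx(roll)).
In Python, from bench import * gives the robot as it stands. The module is installed in compiled form; this text tells all that it offers.
- The arm moves only by the tool servo_tool, never from a script. Its argument "series" is text: rows parted by semicolons, each of 7 numbers parted by spaces: the shift along the tool's x, y, z normalised to -1 to 1, where 1 is 250 mm, then the turn, a rotation vector about the tool's x, y, z normalised to -1 to 1, where 1 is pi/2 rad, then the closure, from 0 (fully open) to 1 (shut). A call has exactly 8 rows; each row is the pose to reach, as a shift and turn from the pose measured when the call began, along the tool's axes at that moment; what a row does not reach only later rows make up. A row lasts 1/10 s, in which the tool goes at most 50 mm and 8.59 degrees, less where a joint would pass 70% of its speed; a pose out of reach is approached as far as the arm can. A call with a number of a shift or a turn outside -1 to 1 is refused whole. A call with a gripper value outside its range is refused whole. The fingers move at their own pace and stop on an object; "squeeze" is the grip in N (left out, the last holds). Time passes only in rows, so rows that repeat a pose let the fingers close, or fill a call up. It gives the time, the measured TCP pose, the force and the opening at its end, in the units of the state.
- get_state(): the state, without advancing time (a new reading comes with each control period).
- capture(name): name is "side" or "top" or "wrist"; returns a dict with "image" (480x640x3 uint8, red, green, blue), "mtx" (3x3 intrinsics, pixels), "view" (4x4, takes a point from world to camera coordinates). Camera axes: x right, y down, z forward; pixel columns grow to the right and rows downward; lengths in m; the calibration is good to about 2 mm. A picture is of the moment at which its call begins. There is no depth.
- sign_off(): hands the job in, once; it reports no verdict.
Trained networks look in a picture, given as the dict that the camera call returned (one of the last four; its "shot" number tells which), for a name from the list of things; names that differ only in an ending like _2 or _b are one class to them, and where a whole thing is asked for, a point or a joint stands for the part that bears it (a point fixed in the world has none). Each returns a list of dicts, best first, with "conf" (0 to 1); they miss things now and then, are a little off and sometimes report something else, mostly with a low value. They report only what shows in the picture. A call takes as long as a camera call. They do not tell look-alikes from the thing itself.
- recognise(query, picture): "position" ([column, row] in pixels, amid what is visible of it).
- outline_of(query, picture): "mask" (480x640 bool, what is visible of it) and "position" ([column, row] in pixels, amid what is visible of it).
- tip_of(query, picture): "position" ([column, row] in pixels: a listed point, or the origin of a listed thing).
The state is a dict: "clock": time; "joints": joint angles; "joint_velocities": joint speeds; "effort": joint torques, N m; "eef_pos": TCP position; "tcp_rot": TCP orientation; "ft_force": force on the tool from outside, world axes, zero at the start; "ft_torque": the same for the moment, N m; "finger_gap": opening from 0.0 (shut) to 1.0 (fully open).
Only numpy, scipy, OpenCV 4.12 (cv2) and the standard library are available. Lean on these libraries where they do the work, as an engineer would, in place of code of your own. Each camera call takes 0.05 s, during which the arm holds its last target. There are 200 camera calls.

## Task

Weigh out a batch of steel rings on the bench scale: one ring at a time, thread it over the peg on the pan, easing it down by feel until it lies flat, and let go, reading the pointer after each ring. Stop when the pointer rests between the two ledges of the gauge, and leave the remaining rings, and the nut and wooden offcut lying among them, where they are. Be gentle: do not drop the rings and do not force the pan down far below the lower ledge.

Things in the scene. Friction and masses are not known exactly. Their poses are not given: they have to be found in the camera images.
- scale: Sprung bench scale, fixed: grey base 150 x 140 x 28 mm, origin under its centre, on the pan's vertical axis. On the pan stands a steel peg, 20 mm thick, 52 mm tall: 36 mm cylinder, then a 16 mm cone to a 4 mm tip. The peg is always 9 mm off the pan's centre, in a direction that differs each time and no pose tells. It is stiff sideways; it yields only downwards, with the pan's spring.
- pan_centre (a point): Centre of the pan's flat upper face (aluminium disc, 110 mm across, 4 mm thick), on the scale's axis, 115 mm above the bench at joint value 0; it sinks with the pan. The pan does not turn in use. A ring lowered straight over this point catches on the peg's cone and pushes the pan down; the cone pushes the ring sideways, towards the peg's axis, which tells where to move.
- pointer (a point): Middle of the tip of the thin aluminium pointer (2 mm thick) that the pan carries, 89 mm from the axis along the scale's +y; it sinks with the pan, 2 mm lower than the pan's face.
- gauge_mid (a point): Middle of the 10.5 mm gap between two small aluminium ledges on the +x face of the gauge, a dark upright plate beside the pan (66 to 102 mm from the axis along the scale's +y, top 120 mm above the bench). The ledges are set at another height each time (level with the pointer at joint values 0.018 to 0.029) and stay there. The pointer clears both ledges when within 4.25 mm of this height.
- pan (a joint): How far the pan has sunk, m: 0 top, 0.048 stop. Spring 0.23 N/mm: each ring sinks it 7 mm. With no ring it rests at about 0.005. Two or three rings bring the pointer between the ledges, as these are set. Beyond 0.042 the pan is being forced. Settles in about 0.5 s.
- ring1_centre (a point): Centre (half-way up) of one of four equal flat steel rings lying on the bench: 54 mm outer diameter, 26 mm bore, 12 mm thick, 166 g; z is the ring's axis. Any of them will do. Seated rings stack on the peg: centres 6, 18, 30 mm above the pan's face.
- ring2_centre (a point): Centre (half-way up) of one of four equal flat steel rings lying on the bench: 54 mm outer diameter, 26 mm bore, 12 mm thick, 166 g; z is the ring's axis. Any of them will do. Seated rings stack on the peg: centres 6, 18, 30 mm above the pan's face.
- ring3_centre (a point): Centre (half-way up) of one of four equal flat steel rings lying on the bench: 54 mm outer diameter, 26 mm bore, 12 mm thick, 166 g; z is the ring's axis. Any of them will do. Seated rings stack on the peg: centres 6, 18, 30 mm above the pan's face.
- ring4_centre (a point): Centre (half-way up) of one of four equal flat steel rings lying on the bench: 54 mm outer diameter, 26 mm bore, 12 mm thick, 166 g; z is the ring's axis. Any of them will do. Seated rings stack on the peg: centres 6, 18, 30 mm above the pan's face.
- nut_centre (a point): Centre of a big dark hex nut, 46 mm across flats, 20 mm high, lying among the rings; a bystander, to be left alone.
- offcut_centre (a point): Centre of a wooden offcut 50 x 34 x 22 mm lying among the rings; a bystander, to be left alone.
Mind the look-alikes: they are no part of the job. Leave any blue or green look-alike of the part that bears ring4_centre alone. Leave any orange look-alike of the part that bears ring1_centre alone.

How it is judged (in metres and radians):
On the way:
1. the first ring lies flat on the pan around the peg, let go, the other three still on the bench, the pan at rest above the upper ledge ((((horizontal distance between ring1_centre and pan_centre below 0.015 m and z of ring1_centre in the frame of pan_centre between 0 and 0.036 m and angle between ring1_centre's own z axis and vertical below 0.12 rad) and contact force between ring1 and the fingers below 0.1 N and linear speed of ring1 below 0.02 m/s and (height (world z) of ring2_centre below 0.012 m and distance of ring2_centre from where it was at the start of the episode below 0.05 m) and (height (world z) of ring3_centre below 0.012 m and distance of ring3_centre from where it was at the start of the episode below 0.05 m) and (height (world z) of ring4_centre below 0.012 m and distance of ring4_centre from where it was at the start of the episode below 0.05 m)) or ((horizontal distance between ring2_centre and pan_centre below 0.015 m and z of ring2_centre in the frame of pan_centre between 0 and 0.036 m and angle between ring2_centre's own z axis and vertical below 0.12 rad) and contact force between ring2 and the fingers below 0.1 N and linear speed of ring2 below 0.02 m/s and (height (world z) of ring1_centre below 0.012 m and distance of ring1_centre from where it was at the start of the episode below 0.05 m) and (height (world z) of ring3_centre below 0.012 m and distance of ring3_centre from where it was at the start of the episode below 0.05 m) and (height (world z) of ring4_centre below 0.012 m and distance of ring4_centre from where it was at the start of the episode below 0.05 m)) or ((horizontal distance between ring3_centre and pan_centre below 0.015 m and z of ring3_centre in the frame of pan_centre between 0 and 0.036 m and angle between ring3_centre's own z axis and vertical below 0.12 rad) and contact force between ring3 and the fingers below 0.1 N and linear speed of ring3 below 0.02 m/s and (height (world z) of ring1_centre below 0.012 m and distance of ring1_centre from where it was at the start of the episode below 0.05 m) and (height (world z) of ring2_centre below 0.012 m and distance of ring2_centre from where it was at the start of the episode below 0.05 m) and (height (world z) of ring4_centre below 0.012 m and distance of ring4_centre from where it was at the start of the episode below 0.05 m)) or ((horizontal distance between ring4_centre and pan_centre below 0.015 m and z of ring4_centre in the frame of pan_centre between 0 and 0.036 m and angle between ring4_centre's own z axis and vertical below 0.12 rad) and contact force between ring4 and the fingers below 0.1 N and linear speed of ring4 below 0.02 m/s and (height (world z) of ring1_centre below 0.012 m and distance of ring1_centre from where it was at the start of the episode below 0.05 m) and (height (world z) of ring2_centre below 0.012 m and distance of ring2_centre from where it was at the start of the episode below 0.05 m) and (height (world z) of ring3_centre below 0.012 m and distance of ring3_centre from where it was at the start of the episode below 0.05 m))) and z of pointer in the frame of gauge_mid above 0.0045 m), for 0.2 s.
At the end, for the whole second after the job is handed in: Pan at rest, pointer within 4.5 mm of the height of the gap's middle; every ring either flat around the peg (centre within 15 mm of the pan axis, under 36 mm above the pan face, tilt under 0.12 rad) or on the bench within 50 mm of its start; all released and at rest (z of pointer in the frame of gauge_mid between -0.0045 and 0.0045 m and velocity of joint pan between -0.004 and 0.004 m/s and ((horizontal distance between ring1_centre and pan_centre below 0.015 m and z of ring1_centre in the frame of pan_centre between 0 and 0.036 m and angle between ring1_centre's own z axis and vertical below 0.12 rad) or (height (world z) of ring1_centre below 0.012 m and distance of ring1_centre from where it was at the start of the episode below 0.05 m)) and ((horizontal distance between ring2_centre and pan_centre below 0.015 m and z of ring2_centre in the frame of pan_centre between 0 and 0.036 m and angle between ring2_centre's own z axis and vertical below 0.12 rad) or (height (world z) of ring2_centre below 0.012 m and distance of ring2_centre from where it was at the start of the episode below 0.05 m)) and ((horizontal distance between ring3_centre and pan_centre below 0.015 m and z of ring3_centre in the frame of pan_centre between 0 and 0.036 m and angle between ring3_centre's own z axis and vertical below 0.12 rad) or (height (world z) of ring3_centre below 0.012 m and distance of ring3_centre from where it was at the start of the episode below 0.05 m)) and ((horizontal distance between ring4_centre and pan_centre below 0.015 m and z of ring4_centre in the frame of pan_centre between 0 and 0.036 m and angle between ring4_centre's own z axis and vertical below 0.12 rad) or (height (world z) of ring4_centre below 0.012 m and distance of ring4_centre from where it was at the start of the episode below 0.05 m)) and linear speed of each of ring1, ring2, ring3, ring4 below 0.02 m/s and contact force between each of ring1, ring2, ring3, ring4 and the fingers below 0.1 N); the robot touches nothing.
It fails at once if the pan is forced down to more than 0.042 (value of joint pan above 0.042 m).
It fails at once if the gripper itself pushes on the scale with more than 6 N (contact force between scale and the fingers above 6 N).
It fails at once if a ring is dropped onto the scale (falls free at over 0.4 m/s) ((linear speed of ring1 above 0.4 m/s and horizontal distance between ring1_centre and pan_centre below 0.05 m and contact force between ring1 and the fingers below 0.1 N) or (linear speed of ring2 above 0.4 m/s and horizontal distance between ring2_centre and pan_centre below 0.05 m and contact force between ring2 and the fingers below 0.1 N) or (linear speed of ring3 above 0.4 m/s and horizontal distance between ring3_centre and pan_centre below 0.05 m and contact force between ring3 and the fingers below 0.1 N) or (linear speed of ring4 above 0.4 m/s and horizontal distance between ring4_centre and pan_centre below 0.05 m and contact force between ring4 and the fingers below 0.1 N)).
It fails at once if a ring is pushed against the scale with more than 20 N (contact force between any of ring1, ring2, ring3, ring4 and scale above 20 N).
It fails at once if the nut or the offcut is moved by more than 30 mm (distance of any of nut_centre, offcut_centre from where it was at the start of the episode above 0.03 m).
It also fails if it takes over 72 s, if anything falls off the work surface, if the arm or the gripper's body presses on something with over 40 N, if the wrist force passes 120 N, or if a joint passes its speed limit or range.

## Working session

There is one attempt and no reset: what is moved stays moved. The work goes in short steps, Python scripts to look and compute and a tool call to move; the robot and the scene stay as the last step left them, time stands still between calls to the robot, and variables do not carry over. Pictures are saved under pics/ and viewed, about 8 in all and at most 12, crops included, and the job is handed in when it is done.

Besides the shell and the picture viewer there is one more tool, called after "Emit:" as name(argument=value, ...), one argument or row to a line, values as JSON. servo_tool: Moves the arm, as the interface text tells. Its arguments: {"type":"object","properties":{"series":{"type":"string"},"squeeze":{"type":"number"}},"required":["series"]}

```bash
mkdir -p pics
python3 - <<'E'
from bench import *
import cv2,numpy as np
s=get_state();print({k:np.round(v,3).tolist() for k,v in s.items()})
a=capture("side");b=capture("top")
for n,p in (("side",a),("top",b)):
    cv2.imwrite(f"pics/{n}0.png",p["image"][:,:,::-1]); print(n,np.round(p["mtx"],1).tolist(),np.round(p["view"],4).tolist())
    for q in ["ring1_centre","pan_centre","pointer","gauge_mid","nut_centre","offcut_centre","scale"]:
        print(q,[(np.round(d["position"]).tolist(),round(d["conf"],2)) for d in tip_of(q,p)])
E
```

```text
{'clock': 0.0, 'joints': [90.705, 20.591, 0.632, -0.022, -70.137, -16.505], 'joint_velocities': [-0.075, -0.019, -0.005, -0.047, 0.048, 0.091], 'effort': [0.002, -58.272, 29.305, 6.997, 0.007, -0.0], 'eef_pos': [0.184, 0.649, 0.194], 'tcp_rot': [-89.992, -0.097, -105.807], 'ft_force': [-0.345, 0.514, -0.117], 'ft_torque': [0.056, -0.002, -0.037], 'finger_gap': 0.994}
side [[438.0, 0.0, 325.9], [0.0, 438.0, 238.8], [0.0, 0.0, 1.0]] [[0.9666, -0.2564, -0.0011, -0.4901], [-0.1841, -0.6912, -0.6988, 0.1844], [0.1784, 0.6756, -0.7153, 0.8281], [0.0, 0.0, 0.0, 1.0]]
ring1_centre [([279.0, 416.0], 0.75), ([339.0, 365.0], 0.67)]
pan_centre [([328.0, 179.0], 0.68)]
pointer [([310.0, 161.0], 0.83)]
gauge_mid [([373.0, 292.0], 0.62), ([312.0, 163.0], 0.38), ([349.0, 447.0], 0.23)]
nut_centre [([307.0, 296.0], 0.8)]
offcut_centre [([372.0, 290.0], 0.74)]
scale [([325.0, 214.0], 0.85), ([406.0, 335.0], 0.16)]
top [[575.6, 0.0, 321.2], [0.0, 575.6, 245.6], [0.0, 0.0, 1.0]] [[-0.0147, -0.9997, -0.018, 0.0283], [-0.9988, 0.0155, -0.0462, 0.495], [0.0465, 0.0173, -0.9988, 1.1037], [0.0, 0.0, 0.0, 1.0]]
ring1_centre [([431.0, 252.0], 0.76), ([465.0, 315.0], 0.62)]
pan_centre [([216.0, 212.0], 0.69)]
pointer [([166.0, 216.0], 0.57)]
gauge_mid [([170.0, 216.0], 0.57)]
nut_centre [([347.0, 264.0], 0.87)]
offcut_centre [([362.0, 195.0], 0.93), ([430.0, 252.0], 0.22)]
scale [([224.0, 218.0], 0.74)]
```

View images.

View pics/top0.png

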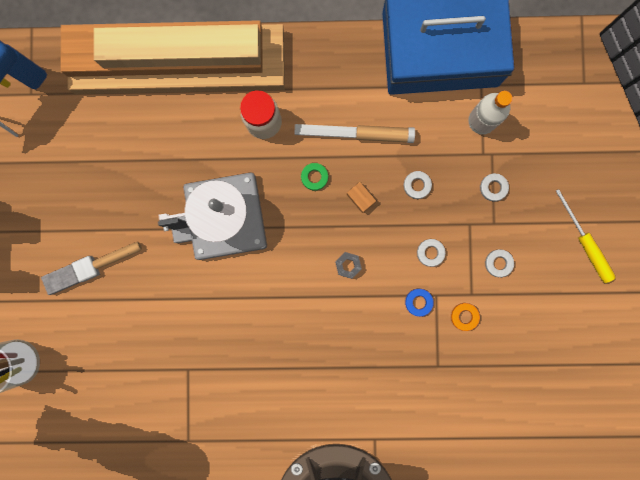

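View pics/side0.png

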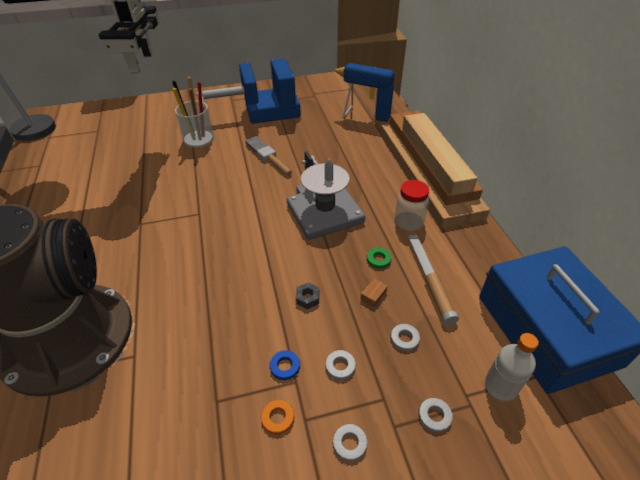

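Top view: the steel rings are grey at (418,185), (495,187), (431,252) and (500,263). The blue (419,303), orange (465,317) and green (315,177) ones are look-alikes. The scale is at (216,211), and its peg tip is near (214,204). I'll measure these and confirm in an enlarged crop.

```bash
cat > h.py <<'E'
from bench import *
import cv2,numpy as np
def ray(p,uv,z):
    "pixel -> world point on plane z"
    V=np.array(p["view"]);R,t=V[:3,:3],V[:3,3];c=-R.T@t
    d=R.T@np.linalg.solve(p["mtx"],[uv[0],uv[1],1]);return c+d*(z-c[2])/d[2]
def proj(p,X):
    V=np.array(p["view"]);q=np.array(p["mtx"])@(V[:3,:3]@np.asarray(X)+V[:3,3]);return q[:2]/q[2]
def delta(X,s=None):
    "world shift -> normalised tool shift"
    from scipy.spatial.transform import Rotation as Ro
    s=s or get_state();R=Ro.from_euler('xyz',s["tcp_rot"],degrees=True).as_matrix()
    return R.T@np.asarray(X)/.25
E
python3 - <<'E'
from h import *
a=capture("side");b=capture("top")
def masks(p,rois,z):
    hsv=cv2.cvtColor(p["image"],cv2.COLOR_RGB2HSV)
    m=((hsv[...,1]<60)&(hsv[...,2]>110)).astype(np.uint8)
    for r in rois:
        w=np.zeros_like(m);w[r[1]-25:r[1]+25,r[0]-25:r[0]+25]=1
        c,_=cv2.findContours(m*w,cv2.RETR_EXTERNAL,cv2.CHAIN_APPROX_NONE);c=max(c,key=cv2.contourArea)
        e=cv2.fitEllipse(cv2.convexHull(c));print(r,np.round(e[0],1),np.round(e[1],1),np.round(ray(p,e[0],z),4))
masks(b,[(418,185),(495,187),(431,252),(500,263)],.010)
masks(a,[(405,338),(435,415),(340,365),(350,442)],.008)
for n,p in(("side",a),("top",b)):
    for q in["ring1_centre","pan_centre","pointer","scale"]:
        print(n,q,[(np.round(d["position"]).tolist(),round(d["conf"],2)) for d in recognise(q,p)])
    for q,z in(("pan_centre",.11),("pointer",.108),("scale",0),("nut_centre",.01),("offcut_centre",.011)):
        for d in tip_of(q,p)[:1]: print(n,q,np.round(ray(p,d["position"],z),4))
c1=cv2.resize(b["image"][160:270,150:280],None,fx=4,fy=4,interpolation=3)
c2=cv2.resize(b["image"][160:335,395:520],None,fx=2.5,fy=2.5,interpolation=3)
h=440;im=np.hstack([c1,c2[:h] if c2.shape[0]>=h else cv2.copyMakeBorder(c2,0,h-c2.shape[0],0,0,0)])
im=im[:,:800];print(im.shape)
cv2.imwrite("pics/c1.png",im[:,:,::-1])
E
```

```text
(418, 185) [417.3 184.5] [27.3 27.8] [ 0.6115 -0.1679  0.01  ]
(495, 187) [494.2 186.8] [27.1 28.4] [ 0.6045 -0.3165  0.01  ]
(431, 252) [430.9 252.4] [27.3 28.1] [ 0.4791 -0.191   0.01  ]
(500, 263) [499.4 262.9] [27.5 28.6] [ 0.4568 -0.3221  0.01  ]
(405, 338) [405.1 335.6] [23.8 29.1] [ 0.6159 -0.1672  0.008 ]
(435, 415) [435.5 413.4] [29.3 35.2] [ 0.6086 -0.3167  0.008 ]
(340, 365) [340.  363.3] [26.8 29.8] [ 0.4826 -0.1904  0.008 ]
(350, 442) [349.7 441.2] [33.5 35.1] [ 0.46   -0.3225  0.008 ]
side ring1_centre [([337.0, 368.0], 0.76), ([270.0, 414.0], 0.62)]
side pan_centre [([323.0, 178.0], 0.62)]
side pointer [([322.0, 182.0], 0.78)]
side scale [([323.0, 203.0], 0.75)]
side pointer [0.5462 0.2999 0.108 ]
side scale [0.5622 0.2063 0.    ]
side nut_centre [ 0.4633 -0.0261  0.01  ]
side offcut_centre [ 0.5945 -0.0494  0.011 ]
top ring1_centre [([470.0, 311.0], 0.6), ([425.0, 255.0], 0.55)]
top pan_centre [([214.0, 214.0], 0.71)]
top pointer [([215.0, 211.0], 0.87), ([362.0, 196.0], 0.67)]
top scale [([219.0, 219.0], 0.75), ([353.0, 261.0], 0.72)]
top pan_centre [0.5515 0.2082 0.11  ]
top pointer [0.5502 0.2934 0.108 ]
top scale [0.5547 0.2101 0.    ]
top nut_centre [ 0.458  -0.0267  0.01  ]
top offcut_centre [ 0.5953 -0.0605  0.011 ]
(440, 800, 3)
```

View pics/c1.png

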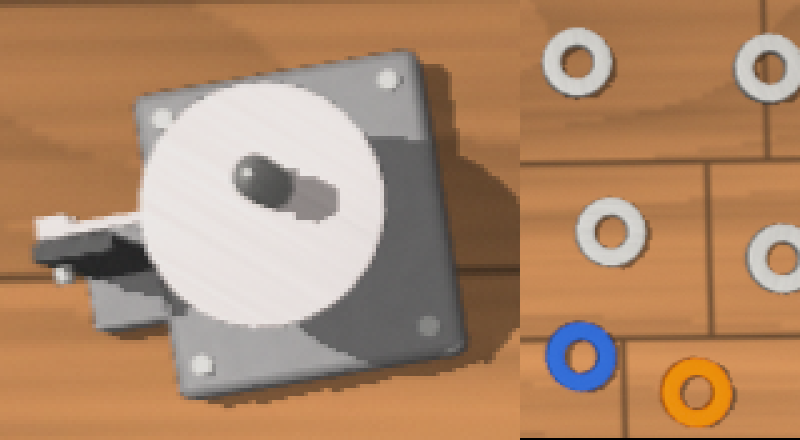

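The crop confirms it: grey rings at full-image (418,185), (495,187), (431,252) and (500,263), with blue and orange clearly distinct below. The peg stands up and left of the pan's middle, with its tip at about (213,203). I'll start with ring A at about (0.613,-0.168), holding the jaws along the scale's x.

Emit:
servo_tool(
  series="1 0 0.95 0 0.72 0 0.2;1 0 0.95 0 0.72 0 0.2;1 0 0.95 0 0.72 0 0.2;1 0 0.95 0 0.72 0 0.2;1 0 0.95 0 0.72 0 0.2;1 0 0.95 0 0.72 0 0.2;1 0 0.95 0 0.72 0 0.2;1 0 0.95 0 0.72 0 0.2",
  squeeze=20,
)

```text
clock: 2.6
eef_pos: [0.3455, 0.3402, 0.1951]
tcp_rot: [-90.0, 0.0, -171.1]
ft_force: [0.1, 0.7, 0.9]
finger_gap: 0.803
```

Run:
```python
from h import *
from scipy.optimize import minimize
a=capture("side");b=capture("top")
# pan ellipse (bright) in both views, then peg silhouette search
def sil(p,c,z0):
    m=np.zeros((480*4,640*4),np.uint8);zs=[(0,.010),(.036,.010),(.052,.002)];pts=[]
    for (z1,r1),(z2,r2) in zip(zs,zs[1:]):
        P=[proj(p,[c[0]+r*np.cos(t),c[1]+r*np.sin(t),z0+z]) for z,r in((z1,r1),(z2,r2)) for t in np.linspace(0,2*np.pi,24)]
        cv2.fillConvexPoly(m,cv2.convexHull(np.int32(np.array(P)*4+2)),1)
    return cv2.resize(m*255,(640,480),interpolation=cv2.INTER_AREA)/255.
for n,p,roi in(("top",b,(170,170,260,260)),("side",a,(295,150,365,215))):
    hsv=cv2.cvtColor(p["image"],cv2.COLOR_RGB2HSV);x0,y0,x1,y1=roi
    m=np.zeros((480,640),np.uint8);m[y0:y1,x0:x1]=((hsv[...,1]<60)&(hsv[...,2]>195))[y0:y1,x0:x1]
    m=cv2.morphologyEx(m,cv2.MORPH_OPEN,np.ones((5,5)))
    c=max(cv2.findContours(m,cv2.RETR_EXTERNAL,cv2.CHAIN_APPROX_NONE)[0],key=cv2.contourArea)
    e=cv2.fitEllipse(cv2.convexHull(c));C=ray(p,e[0],.110);print(n,"pan",np.round(e[0],1),np.round(e[1],1),np.round(C,4))
    g=cv2.cvtColor(p["image"],cv2.COLOR_RGB2GRAY)
    E=np.zeros((480,640),np.uint8);cv2.ellipse(E,(e[0],(e[1][0]-4,e[1][1]-4),e[2]),1,-1)
    dark=(g<135)&(hsv[...,1]<70)
    if n=="top": dark&=E>0
    D=dark.astype(float)
    w=np.zeros((480,640));q=proj(p,[*C[:2],.135]).astype(int);r=20 if n=="top" else 22;w[q[1]-r:q[1]+r,q[0]-r:q[0]+r]=1
    if n=="side": w[int(e[0][1])+2:]=0
    f=lambda v:(np.abs(sil(p,v,.110)-D)*w).sum()
    best=min(((f(C[:2]+.001*np.array([i,j])),i,j) for i in range(-14,15) for j in range(-14,15)))
    print(n,"peg",best,np.round(C[:2]+.001*np.array(best[1:]),4), (D*w).sum())
w=capture("wrist");cv2.imwrite("pics/w0.png",w["image"][:,:,::-1]);print(np.round(w["view"],3).tolist(),np.round(w["mtx"],0).tolist())
s=get_state();print(s["clock"],np.round(s["eef_pos"],4),np.round(s["tcp_rot"],1),s["finger_gap"])
```

```text
top pan [214.8 210.5] [60.9 61.4] [0.5563 0.2072 0.11  ]
top peg (np.float64(34.509803921568626), 7, -6) [0.5633 0.2012] 127.0Traceback (most recent call last):
  File "<stdin>", line 16, in <module>
cv2.error: OpenCV(4.12.0) /io/opencv/modules/imgproc/src/shapedescr.cpp:361: error: (-201:Incorrect size of input array) There should be at least 5 points to fit the ellipse in function 'fitEllipseNoDirect'
```

Emit:
servo_tool(
  series="-0.15 0 0.5 0 0 0 0.2;-0.3 0 1 0 0 0 0.2;-0.3 0 1 0 0 0 0.2;-0.3 0 1 0 0 0 0.2;-0.3 0 1 0 0 0 0.2;-0.3 0 1 0 0 0 0.2;-0.3 0 1 0 0 0 0.2;-0.3 0 1 0 0 0 0.2",
)

```text
clock: 3.5
eef_pos: [0.459, 0.1093, 0.1948]
tcp_rot: [-90.1, 0.0, -170.7]
ft_force: [0.1, 0.2, -0.5]
finger_gap: 0.799
```

Emit:
servo_tool(
  series="-0.44 0.2 1 0 0 0 0.2;-0.44 0.2 1 0 0 0 0.2;-0.44 0.2 1 0 0 0 0.2;-0.44 0.2 1 0 0 0 0.2;-0.44 0.2 1 0 0 0 0.2;-0.44 0.2 1 0 0 0 0.2;-0.44 0.2 1 0 0 0 0.2;-0.44 0.2 1 0 0 0 0.2",
)

```text
clock: 4.3
eef_pos: [0.6081, -0.1183, 0.1437]
tcp_rot: [-90.1, -0.0, -170.6]
ft_force: [0.1, 1.1, -0.1]
finger_gap: 0.802
```

Run:
```python
from h import *
w=capture("wrist");cv2.imwrite("pics/w0.png",w["image"][:,:,::-1]);print(np.round(w["view"],3).tolist(),np.round(w["mtx"],0).tolist())
s=get_state();print(s["clock"],np.round(s["eef_pos"],4),np.round(s["tcp_rot"],1),s["finger_gap"])
for X in ([.6135,-.1675,.006],): print(np.round(delta(np.array(X)-s["eef_pos"],s),3),proj(w,X))
hsv=cv2.cvtColor(w["image"],cv2.COLOR_RGB2HSV)
m=((hsv[...,1]<60)&(hsv[...,2]>110)).astype(np.uint8)
for c in cv2.findContours(m,cv2.RETR_EXTERNAL,cv2.CHAIN_APPROX_NONE)[0]:
    if cv2.contourArea(c)>400:
        e=cv2.fitEllipse(cv2.convexHull(c));print(np.round(e[0]),np.round(e[1]),np.round(ray(w,e[0],.010),4))
```

```text
[[-0.987, -0.162, 0.001, 0.582], [-0.154, 0.94, 0.304, 0.181], [-0.05, 0.3, -0.953, 0.409], [0.0, 0.0, 0.0, 1.0]] [[354.0, 0.0, 313.0], [0.0, 354.0, 234.0], [0.0, 0.0, 1.0]]
4.35 [ 0.608  -0.1179  0.1443] [ -90.1    0.  -170.6] 0.8017896275252233
[0.011 0.553 0.2  ] [316.70067202 157.93926227]
[239. 468.] [ 48. 388.] [0.6458 0.2145 0.01  ]
[425. 303.] [40. 69.] [ 0.4803 -0.0417  0.01  ]
[200. 291.] [56. 77.] [ 0.709 -0.018  0.01 ]
[204. 155.] [20. 40.] [ 0.7143 -0.1536  0.01  ]
[315. 158.] [59. 60.] [ 0.6152 -0.1678  0.01  ]
[465. 156.] [56. 63.] [ 0.4818 -0.191   0.01  ]
[542.  -8.] [65. 83.] [ 0.4594 -0.3238  0.01  ]
```

View pics/w0.png

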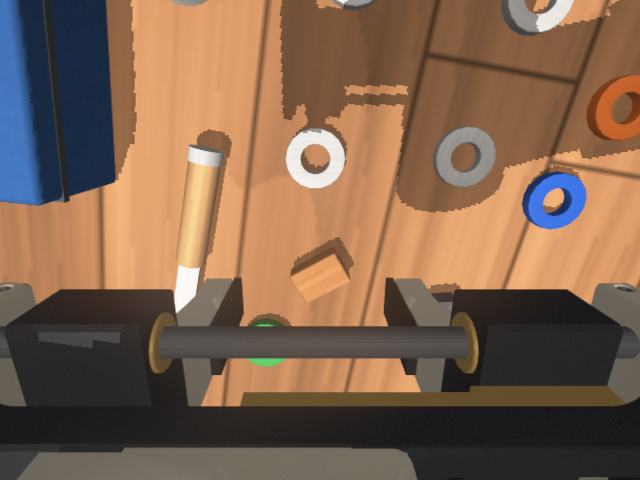

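Wrist view: ring A is at (315,158), the offcut at (320,277), and a second ring at (465,156). Now I'll descend and grip.

Emit:
servo_tool(
  series="0.009 0.1 0.2 0 0 0 0.2;0.009 0.3 0.2 0 0 0 0.2;0.009 0.45 0.2 0 0 0 0.2;0.009 0.5 0.2 0 0 0 0.2;0.009 0.54 0.2 0 0 0 0.2;0.009 0.563 0.2 0 0 0 0.2;0.009 0.563 0.2 0 0 0 0.2;0.009 0.563 0.2 0 0 0 0.2",
)

```text
clock: 5.15
eef_pos: [0.6151, -0.1671, 0.0051]
tcp_rot: [-90.0, 0.1, -170.6]
ft_force: [-0.1, 1.0, -0.4]
finger_gap: 0.801
```

Emit:
servo_tool(
  series="0 0 0 0 0 0 0.5;0 0 0 0 0 0 0.6;0 0 0 0 0 0 0.7;0 0 0 0 0 0 0.7;0 0 0 0 0 0 0.7;0 0 0 0 0 0 0.7;0 0 0 0 0 0 0.7;0 0 0 0 0 0 0.7",
  squeeze=20,
)

```text
clock: 5.95
eef_pos: [0.6151, -0.1671, 0.0051]
tcp_rot: [-90.0, 0.1, -170.6]
ft_force: [0.2, 0.0, -0.0]
finger_gap: 0.306
```

The gap of 0.306 doesn't match a gripped 54 mm ring, which should read about 0.61. I'll look.

Run:
```python
from h import *
a=capture("side");w=capture("wrist");
q=proj(a,[.614,-.168,.03]).astype(int);c=cv2.resize(a["image"][q[1]-60:q[1]+60,max(q[0]-80,0):q[0]+80],(400,300),interpolation=2)
c=np.vstack([c,cv2.resize(w["image"],(400,300))])
cv2.imwrite("pics/g1.png",c[:,:,::-1]); s=get_state();print(s["finger_gap"],s["eef_pos"],s["clock"])
```

```text
0.29897810602226216 [ 0.61510756 -0.16711449  0.00510177] 6.05
```

View pics/g1.png

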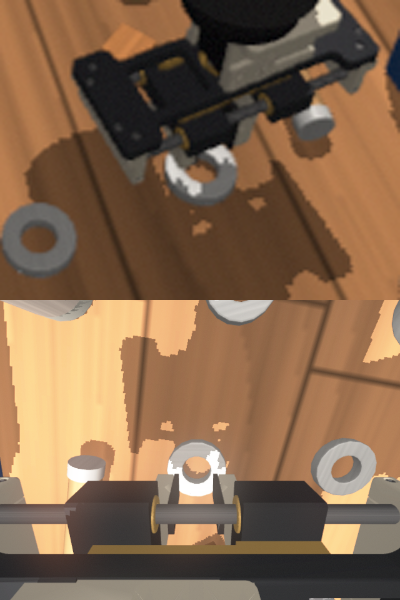

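Run:
```python
from h import *
w=capture("wrist");a=capture("side")
s=get_state();print(proj(w,s["eef_pos"]),np.round(w["view"],3).tolist())
for n,p in(("w",w),("s",a)):
  for d in recognise("ring1_centre",p)+outline_of("ring1_centre",p):
    print(n,np.round(d["position"]),round(d["conf"],2),np.round(ray(p,d["position"],.006),4), d["mask"].sum() if "mask" in d else "")
for t in np.linspace(0,6,4): print(proj(w,[.614+.027*np.cos(t),-.168+.027*np.sin(t),.012]))
g=w["image"][200:340,200:440];cv2.imwrite("pics/g2.png",cv2.resize(g,None,fx=3,fy=3,interpolation=2)[:,:,::-1])
```

```text
[314.27270572 267.63852228] [[-0.987, -0.163, -0.003, 0.58], [-0.156, 0.94, 0.303, 0.271], [-0.047, 0.299, -0.953, 0.29], [0.0, 0.0, 0.0, 1.0]]
w [558. 278.] 0.66 [ 0.4732 -0.1845  0.006 ] 
w [560. 275.] 0.93 [ 0.4731 -0.1863  0.006 ] 6600
w [310. 252.] 0.54 [ 0.6191 -0.1769  0.006 ] 4670
w [385.  15.] 0.51 [ 0.6034 -0.2998  0.006 ] 3038
s [274. 422.] 0.88 [ 0.3508 -0.261   0.006 ] 
s [339. 370.] 0.65 [ 0.4773 -0.2015  0.006 ] 
s [341. 360.] 0.85 [ 0.4865 -0.1844  0.006 ] 615
s [282. 421.] 0.82 [ 0.3636 -0.2635  0.006 ] 748
[269.01668916 264.04283384]
[328.43924533 312.21543108]
[354.32508851 242.39630733]
[272.6487679  251.89987517]
```

View pics/g2.png

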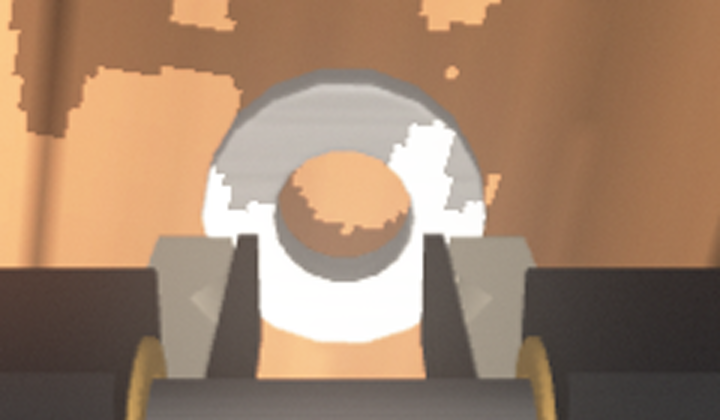

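Run:
```python
from h import *
w=capture("wrist");s=get_state();T=np.array(s["eef_pos"]);tx=np.array([-.987,-.163,0]);tz=np.array([.163,-.987,0])
for side in(-1,1):
  for h in(0,.005,.01,.015,.02,.03):
    print(side,h,[np.round(proj(w,T+side*.0132*tx+f*tz+[0,0,h]),0).tolist() for f in(-.0095,0,.0095)])
```

```text
-1 0 [[292.0, 282.0], [292.0, 268.0], [291.0, 252.0]]
-1 0.005 [[291.0, 286.0], [291.0, 271.0], [291.0, 255.0]]
-1 0.01 [[291.0, 290.0], [291.0, 275.0], [290.0, 259.0]]
-1 0.015 [[290.0, 294.0], [290.0, 278.0], [290.0, 262.0]]
-1 0.02 [[290.0, 299.0], [289.0, 282.0], [289.0, 266.0]]
-1 0.03 [[288.0, 308.0], [288.0, 291.0], [288.0, 274.0]]
1 0 [[337.0, 282.0], [337.0, 268.0], [337.0, 252.0]]
1 0.005 [[337.0, 286.0], [337.0, 271.0], [338.0, 256.0]]
1 0.01 [[338.0, 290.0], [338.0, 275.0], [338.0, 259.0]]
1 0.015 [[338.0, 294.0], [339.0, 279.0], [339.0, 262.0]]
1 0.02 [[339.0, 299.0], [339.0, 283.0], [340.0, 266.0]]
1 0.03 [[340.0, 308.0], [341.0, 291.0], [341.0, 274.0]]
```

The wrist crop shows the ring still in place, centred at (315,268). The finger tips at (286,278) and (341,278) are above it. By parallax they end about 33 mm behind the reported TCP, so I'll open and go lower by feel.

Emit:
servo_tool(
  series="0 0 0 0 0 0 0.2;0 0 0 0 0 0 0.2;0 0 0 0 0 0 0.2;0 0 0 0 0 0 0.2;0 0.01 0 0 0 0 0.2;0 0.02 0 0 0 0 0.2;0 0.036 0 0 0 0 0.2;0 0.036 0 0 0 0 0.2",
)

```text
clock: 7.2
eef_pos: [0.6146, -0.167, -0.0047]
tcp_rot: [-90.1, 0.1, -170.6]
ft_force: [0.2, 1.0, -0.3]
finger_gap: 0.796
```

Run:
```python
from h import *
w=capture("wrist");s=get_state();print(np.round(s["eef_pos"],4),np.round(s["ft_force"],2),s["finger_gap"],s["clock"])
c=cv2.resize(w["image"][150:350,160:480],(640,400),interpolation=2)
b=capture("side");q=proj(b,[.614,-.168,.03]).astype(int);d=cv2.resize(b["image"][q[1]-30:q[1]+30,q[0]-40:q[0]+40],(267,200),interpolation=2)
c[:0]=0;o=np.zeros((600,640,3),np.uint8);o[:400]=c;o[400:,:267]=d
cv2.imwrite("pics/g3.png",o[:,:,::-1])
```

```text
[ 0.6148 -0.1671 -0.0044] [-0.4   0.64  0.1 ] 0.7984271315158629 7.25
```

View pics/g3.png

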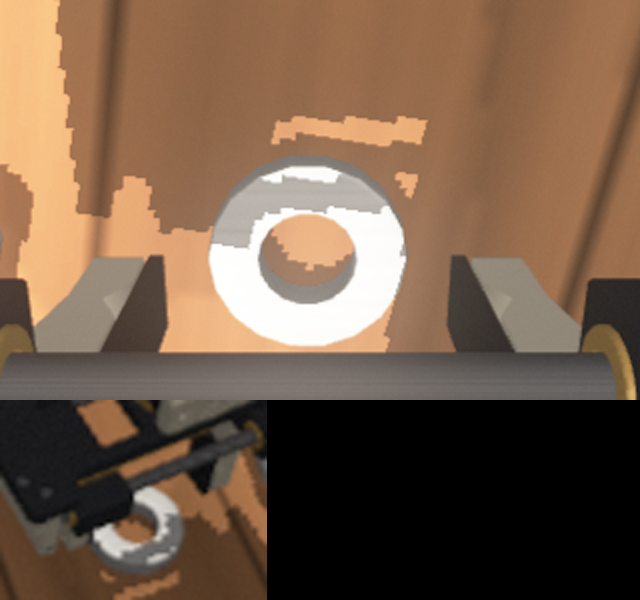

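No contact yet at TCP z=-0.0045, and the fingers are still above the ring. Stepping lower.

Emit:
servo_tool(
  series="0 0.02 0 0 0 0 0.2;0 0.04 0 0 0 0 0.2;0 0.06 0 0 0 0 0.2;0 0.07 0 0 0 0 0.2;0 0.07 0 0 0 0 0.2;0 0.07 0 0 0 0 0.2;0 0.07 0 0 0 0 0.2;0 0.07 0 0 0 0 0.2",
)

```text
clock: 8.1
eef_pos: [0.6152, -0.1671, -0.0214]
tcp_rot: [-90.0, 0.1, -170.5]
ft_force: [0.0, 0.6, 0.1]
finger_gap: 0.8
```

Emit:
servo_tool(
  series="0 0.01 0 0 0 0 0.2;0 0.02 0 0 0 0 0.2;0 0.02 0 0 0 0 0.3;0 0.02 0 0 0 0 0.4;0 0.02 0 0 0 0 0.6;0 0.02 0 0 0 0 0.6;0 0.02 0 0 0 0 0.6;0 0.02 0 0 0 0 0.6",
  squeeze=20,
)

```text
clock: 8.9
eef_pos: [0.6151, -0.1671, -0.0264]
tcp_rot: [-90.0, 0.1, -170.6]
ft_force: [0.1, 0.3, -0.2]
finger_gap: 0.596
```

The gap held at 0.596 (about 53 mm), so the ring is gripped. Lifting.

Emit:
servo_tool(
  series="0 -0.04 0 0 0 0 0.6;0 -0.16 0 0 0 0 0.6;0 -0.32 0 0 0 0 0.6;0 -0.5 0 0 0 0 0.6;0 -0.66 0 0 0 0 0.6;0 -0.76 0 0 0 0 0.6;0 -0.76 0 0 0 0 0.6;0 -0.76 0 0 0 0 0.6",
  squeeze=25,
)

```text
clock: 9.7
eef_pos: [0.6146, -0.1671, 0.1644]
tcp_rot: [-90.1, 0.2, -170.6]
ft_force: [0.1, 0.4, -2.9]
finger_gap: 0.594
```

Run:
```python
from h import *
w=capture("wrist");b=capture("top");s=get_state();print(np.round(s["eef_pos"],4),np.round(s["tcp_rot"],2),np.round(s["ft_force"],2),s["finger_gap"],s["clock"])
c=w["image"][150:350,160:480]
# fresh peg fit in top view + scale pointer/gauge crop
p=b;hsv=cv2.cvtColor(p["image"],cv2.COLOR_RGB2HSV);m=np.zeros((480,640),np.uint8)
m[170:260,170:260]=((hsv[...,1]<60)&(hsv[...,2]>195))[170:260,170:260];m=cv2.morphologyEx(m,cv2.MORPH_OPEN,np.ones((5,5)))
k=max(cv2.findContours(m,0,1)[0],key=cv2.contourArea);e=cv2.fitEllipse(cv2.convexHull(k));print(np.round(e[0],1),e[1],[np.round(ray(p,e[0],z),4) for z in(.110,.115)])
a=capture("side");d=a["image"][145:220,285:385]
o=np.zeros((600,640,3),np.uint8);o[:300,:400]=cv2.resize(d,(400,300),interpolation=2);o[300:500,:320]=c
o[300:600,340:640]=cv2.resize(b["image"][175:250,155:230],(300,300),interpolation=2)
cv2.imwrite("pics/l1.png",o[:,:,::-1])
np.save("pics/side_scale.npy",d)
```

```text
[ 0.6137 -0.1671  0.1625] [-9.0090e+01  2.0000e-02 -1.7056e+02] [-0.27 -0.12 -2.04] 0.5922630102621416 9.8
[215.4 211.4] (72.27899169921875, 95.43102264404297) [array([0.5547, 0.2063, 0.11  ]), array([0.5541, 0.2053, 0.115 ])]
```

View pics/l1.png

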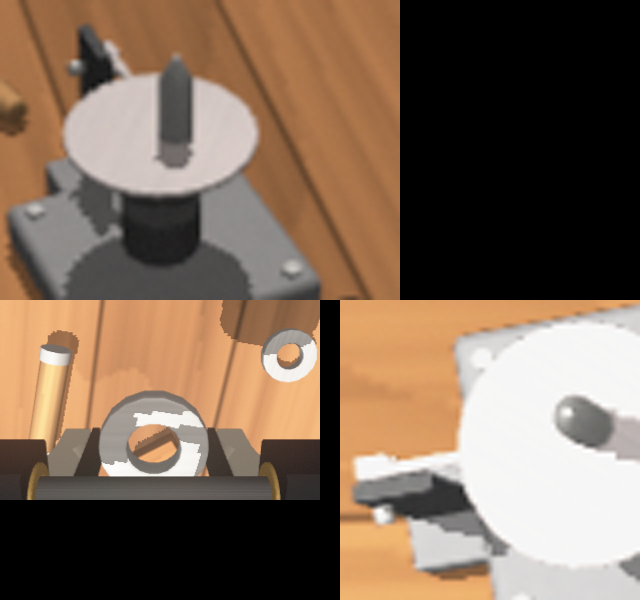

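Run:
```python
from h import *
a=capture("side");b=capture("top")
pc=ray(a,[325.2,178.3],.110);pb=ray(a,[329,145+132/4],.110);print("side pan,peg base",np.round(pc,4),np.round(pb,4),np.round(pb-pc,4))
print("side tip",np.round(ray(a,[329,145+56/4],.162),4))
# top: pan outline by circle fit of grayscale edge; peg dark mask centroid vs model
print("top pan",np.round(ray(b,[214.8,210.5],.110),4))
for c in([.5633,.2012],[.560,.2012],[.563,.203],[.566,.2012]):
    print(c,"top tip",np.round(proj(b,[*c,.162]),1),"base",np.round(proj(b,[*c,.110]),1),"side tip",np.round(proj(a,[*c,.162]),1),"base",np.round(proj(a,[*c,.110]),1))
g=cv2.cvtColor(b["image"],cv2.COLOR_RGB2GRAY)[192:216,200:235];print("\n".join(" ".join(f"{v:3d}" for v in r) for r in g[::1,::1]))
s=get_state();print(s["eef_pos"],s["clock"])
```

```text
side pan,peg base [0.5596 0.2038 0.11  ] [0.5681 0.2027 0.11  ] [ 0.0086 -0.0012  0.    ]
side tip [0.5678 0.2023 0.162 ]
top pan [0.5563 0.2073 0.11  ]
[0.5633, 0.2012] top tip [212.1 203. ] base [218.2 206.5] side tip [327.1 159.6] base [327.1 178.7]
[0.56, 0.2012] top tip [212.1 204.9] base [218.2 208.4] side tip [325.7 159.8] base [325.7 179. ]
[0.563, 0.203] top tip [211.1 203.2] base [217.2 206.7] side tip [326.8 159.1] base [326.8 178.3]
[0.566, 0.2012] top tip [212.1 201.4] base [218.2 205. ] side tip [328.3 159.4] base [328.3 178.5]
246 246 246 246 246 247 247 247 247 246 246 247 247 247 247 247 247 247 246 246 246 246 246 247 247 247 247 246 247 247 246 246 246 247 247
247 246 246 246 246 246 247 247 247 247 247 247 246 247 247 247 247 247 247 247 246 246 246 246 247 247 247 246 246 247 247 246 246 246 246
246 246 247 247 246 246 246 246 247 247 247 247 247 246 246 247 247 247 247 247 247 247 246 246 246 246 247 247 247 247 247 247 247 246 246
246 246 246 246 247 246 246 246 246 246 247 247 247 247 247 246 247 247 247 247 247 247 247 246 246 246 246 246 247 247 247 246 247 
[... 2150 characters left out ...]
7 247 246 245 242 217 137 104 104 117 143 162 177 179 180 180 180 180 179 177 178 179 183 182 226
246 246 246 246 246 247 247 246 246 246 247 247 247 246 246 246 245 243 220 176 178 180 181 180 178 179 179 180 179 180 177 175 179 180 227
246 246 246 246 246 246 246 247 247 246 246 247 247 247 247 246 246 246 246 245 245 246 246 241 182 179 179 180 179 179 180 179 177 218 245
246 246 246 246 246 246 246 246 246 247 247 246 246 247 247 247 246 246 246 246 246 246 246 243 182 182 180 180 180 179 179 221 245 245 246
246 247 247 246 246 246 246 246 246 246 246 247 246 246 246 247 247 247 246 246 246 246 246 246 245 246 245 245 240 222 245 245 246 246 246
[ 0.61397948 -0.16730826  0.16217934] 9.95
```

The ring is level in the jaws, with the ft reading about -2 N. Both cameras, once corrected with the grasped ring's known position, put the peg at about (0.567, 0.202). Carrying the ring there at a height that clears the peg.

Emit:
servo_tool(
  series="0 0 -0.08 0 0 0 0.6;-0.01 0 -0.2 0 0 0 0.6;-0.02 0 -0.35 0 0 0 0.6;-0.028 0 -0.5 0 0 0 0.6;-0.028 0 -0.65 0 0 0 0.6;-0.028 0 -0.75 0 0 0 0.6;-0.028 0 -0.75 0 0 0 0.6;-0.028 0 -0.75 0 0 0 0.6",
)

```text
clock: 10.75
eef_pos: [0.5899, 0.0193, 0.1619]
tcp_rot: [-90.1, -0.1, -170.5]
ft_force: [-0.1, 0.2, -1.0]
finger_gap: 0.597
```

Emit:
servo_tool(
  series="0 0 -0.08 0 0 0 0.6;-0.01 0 -0.2 0 0 0 0.6;-0.02 0 -0.35 0 0 0 0.6;-0.028 0 -0.5 0 0 0 0.6;-0.028 0 -0.65 0 0 0 0.6;-0.028 0 -0.735 0 0 0 0.6;-0.028 0 -0.735 0 0 0 0.6;-0.028 0 -0.735 0 0 0 0.6",
)

```text
clock: 11.55
eef_pos: [0.5663, 0.2011, 0.1615]
tcp_rot: [-90.0, -0.1, -170.5]
ft_force: [0.1, 0.1, -2.0]
finger_gap: 0.594
```

Run:
```python
from h import *
w=capture("wrist");s=get_state();print(np.round(s["eef_pos"],4),np.round(s["ft_force"],2),s["finger_gap"],s["clock"],np.round(delta(np.array([.567,.202,.1086])-s["eef_pos"],s),4))
print("tip px",proj(w,[.567,.202,.162]))
o=cv2.resize(w["image"][130:350,160:480],None,fx=2.4,fy=2.4,interpolation=2)
a=capture("side");d=cv2.resize(a["image"][120:210,290:370],None,fx=3.6,fy=3.6,interpolation=2);print(d.shape,o.shape)
cv2.imwrite("pics/p1.png",o[:,:,::-1]);cv2.imwrite("pics/p1s.png",d[:,:,::-1])
```

```text
[0.5664 0.2006 0.1616] [ 0.35 -0.67 -1.85] 0.5960996337756749 11.6 [-0.0037  0.212  -0.0049]
tip px [312.94713968 269.21794107]
(324, 288, 3) (528, 768, 3)
```

View pics/p1.png

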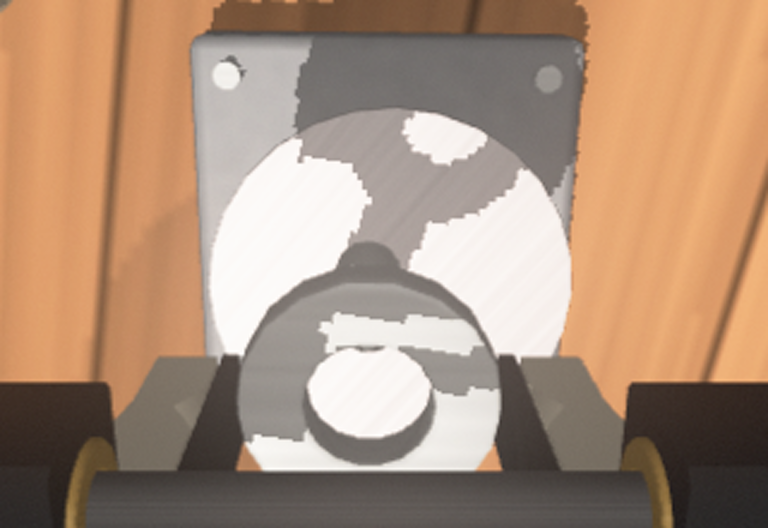

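Wrist view: the peg base peeks out above the ring at crop (370,243), and the peg tip is a sliver at (370,348) inside the bore's upper edge. The column matches the bore (370). I'll compare the rows with the model.

Run:
```python
from h import *
w=capture("wrist");s=get_state();T=np.array(s["eef_pos"])
# observed: base min row 231.25, col 314.2 ; tip max row ~275.5
for y in(.196,.199,.202,.205,.208):
    P=lambda r,z:np.array([proj(w,[.567+r*np.cos(t),y+r*np.sin(t),z]) for t in np.linspace(0,6.28,60)])
    b=P(.010,.110);t=P(.002,.162);print(y,"base minrow",b[:,1].min().round(1),"col",b[:,0].mean().round(1),"tip maxrow",t[:,1].max().round(1),"tip col",t[:,0].mean().round(1))
for dz in (.0264,.0384):
    P=np.array([proj(w,T+[.013*np.cos(t),.013*np.sin(t),dz]) for t in np.linspace(0,6.28,60)]);print("bore at",dz,P.min(0).round(1),P.max(0).round(1),"crop rows",((P.min(0)-[160,130])*2.4).round(),((P.max(0)-[160,130])*2.4).round())
```

```text
0.196 base minrow 220.1 col 314.1 tip maxrow 263.9 tip col 314.6
0.199 base minrow 224.2 col 313.4 tip maxrow 268.6 tip col 313.8
0.202 base minrow 228.1 col 312.7 tip maxrow 273.3 tip col 312.9
0.205 base minrow 232.1 col 312.0 tip maxrow 277.9 tip col 312.1
0.208 base minrow 236.0 col 311.4 tip maxrow 282.5 tip col 311.3
bore at 0.0264 [289.1 264.4] [339.9 310.4] crop rows [310. 323.] [432. 433.]
bore at 0.0384 [287.5 274.2] [341.7 322.9] crop rows [306. 346.] [436. 463.]
```

The best fit puts the peg at about (0.566, 0.204). Shifting 3 mm and lowering halfway.

Emit:
servo_tool(
  series="0 0 -0.013 0 0 0 0.6;0 0.03 -0.013 0 0 0 0.6;0 0.07 -0.013 0 0 0 0.6;0 0.11 -0.013 0 0 0 0.6;0 0.15 -0.013 0 0 0 0.6;0 0.19 -0.013 0 0 0 0.6;0 0.212 -0.013 0 0 0 0.6;0 0.212 -0.013 0 0 0 0.6",
)

```text
clock: 12.5
eef_pos: [0.5653, 0.2033, 0.1076]
tcp_rot: [-90.0, -0.2, -170.6]
ft_force: [0.6, 0.8, -0.8]
finger_gap: 0.597
```

Run:
```python
from h import *
s=get_state();print(np.round(s["eef_pos"],4),np.round(s["ft_force"],2),s["finger_gap"])
F=[]
for i in range(4):
    w=capture("wrist");F.append(get_state()["ft_force"])
print(np.round(np.mean(F,0),2),get_state()["clock"])
```

```text
[0.5653 0.2033 0.1076] [ 0.56  0.75 -0.82] 0.5966999233094473
[-0.12  0.28 -1.12] 12.7
```

Emit:
servo_tool(
  series="0 0.015 0 0 0 0 0.6;0 0.03 0 0 0 0 0.6;0 0.045 0 0 0 0 0.6;0 0.056 0 0 0 0 0.6;0 0.056 0 0 0 0 0.6;0 0.056 0 0 0 0 0.6;0 0.056 0 0 0 0 0.6;0 0.056 0 0 0 0 0.6",
)

```text
clock: 13.5
eef_pos: [0.5664, 0.2039, 0.0955]
tcp_rot: [-90.1, -0.0, -170.5]
ft_force: [-0.0, -0.5, -0.9]
finger_gap: 0.598
```

Run:
```python
from h import *
F=[]
for i in range(4):
    w=capture("wrist" if i else "side");F.append(get_state()["ft_force"])
    if i==0:a=w
s=get_state();print(np.round(s["eef_pos"],4),np.round(np.mean(F,0),2),s["finger_gap"],s["clock"])
cv2.imwrite("pics/s2.png",cv2.resize(a["image"][120:220,280:380],(500,500),interpolation=2)[:,:,::-1])
```

```text
[0.5663 0.2039 0.0955] [-0.34 -0.49 -1.66] 0.5951475282811398 13.7
```

Still free at -1.66 N, which is just the ring's weight. Lowering onto the pan.

Emit:
servo_tool(
  series="0 0.015 0 0 0 0 0.6;0 0.03 0 0 0 0 0.6;0 0.045 0 0 0 0 0.6;0 0.06 0 0 0 0 0.6;0 0.07 0 0 0 0 0.6;0 0.075 0 0 0 0 0.6;0 0.075 0 0 0 0 0.6;0 0.075 0 0 0 0 0.6",
)

```text
clock: 14.5
eef_pos: [0.5662, 0.2038, 0.0768]
tcp_rot: [-90.1, -0.0, -170.5]
ft_force: [-1.7, 0.2, 0.6]
finger_gap: 0.596
```

Run:
```python
from h import *
F=[]
for i in range(4):
    w=capture("wrist");F.append(get_state()["ft_force"])
s=get_state();print(np.round(s["eef_pos"],4),np.round(np.mean(F,0),2),s["finger_gap"],s["clock"])
```

```text
[0.5662 0.2038 0.0768] [-1.23 -0.18  0.14] 0.5948173144159354 14.7
```

The load has transferred: Fz is about 0, which matches the pan sunk about 7 mm with the ring flat. Releasing.

Emit:
servo_tool(
  series="0 0 0 0 0 0 0.39;0 0 0 0 0 0 0.35;0 0 0 0 0 0 0.3;0 0 0 0 0 0 0.25;0 0 0 0 0 0 0.25;0 0 0 0 0 0 0.25;0 -0.04 0 0 0 0 0.25;0 -0.1 0 0 0 0 0.25",
)

```text
clock: 15.5
eef_pos: [0.5657, 0.2034, 0.1018]
tcp_rot: [-90.0, -0.1, -170.5]
ft_force: [0.7, -0.4, 0.5]
finger_gap: 0.748
```

Emit:
servo_tool(
  series="0 -0.08 0 0 0 0 0.2;0 -0.2 0.1 0 0 0 0.2;0 -0.35 0.25 0 0 0 0.2;0 -0.4 0.4 0 0 0 0.2;0 -0.4 0.55 0 0 0 0.2;0 -0.4 0.7 0 0 0 0.2;0 -0.4 0.7 0 0 0 0.2;0 -0.4 0.7 0 0 0 0.2",
)

```text
clock: 16.3
eef_pos: [0.5948, 0.03, 0.2024]
tcp_rot: [-90.0, -0.1, -170.7]
ft_force: [0.6, 0.6, 0.2]
finger_gap: 0.8
```

Run:
```python
from h import *
s=get_state();print(np.round(s["eef_pos"],4),np.round(s["ft_force"],2),s["finger_gap"],s["clock"])
w=capture("wrist");b=capture("side");t=capture("top")
print([ (k,np.round(proj(p,X)).tolist()) for k,p in(("w",w),("s",b)) for X in([.545,.2915,.1],[.545,.2915,.09])])
u=proj(w,[.55,.25,.1]).astype(int);print(u)
c1=cv2.resize(b["image"][140:220,285:375],None,fx=4.4,fy=4.4,interpolation=2)
c2=cv2.resize(t["image"][185:240,155:250],None,fx=4,fy=4,interpolation=2)
o=np.zeros((590,800,3),np.uint8);o[:c1.shape[0],:c1.shape[1]]=c1;o[360:360+c2.shape[0],:c2.shape[1]]=c2
wi=cv2.resize(w["image"],(400,300));o[:300,400:]=wi
cv2.imwrite("pics/r1.png",o[:,:,::-1]);cv2.imwrite("pics/w1.png",w["image"][:,:,::-1])
for p in(w,b):
  for q in("pointer","gauge_mid"): print(q,[(np.round(d["position"],1).tolist(),round(d["conf"],2)) for d in tip_of(q,p)])
```

```text
[0.5948 0.03   0.2024] [0.56 0.57 0.23] 0.7997191892786354 16.3
[('w', [320.0, 457.0]), ('w', [320.0, 449.0]), ('s', [310.0, 161.0]), ('s', [310.0, 164.0])]
[322 426]
pointer []
gauge_mid []
pointer [([311.8, 160.9], 0.96), ([348.9, 445.1], 0.31)]
gauge_mid [([308.6, 161.9], 0.41)]
```

View pics/r1.png

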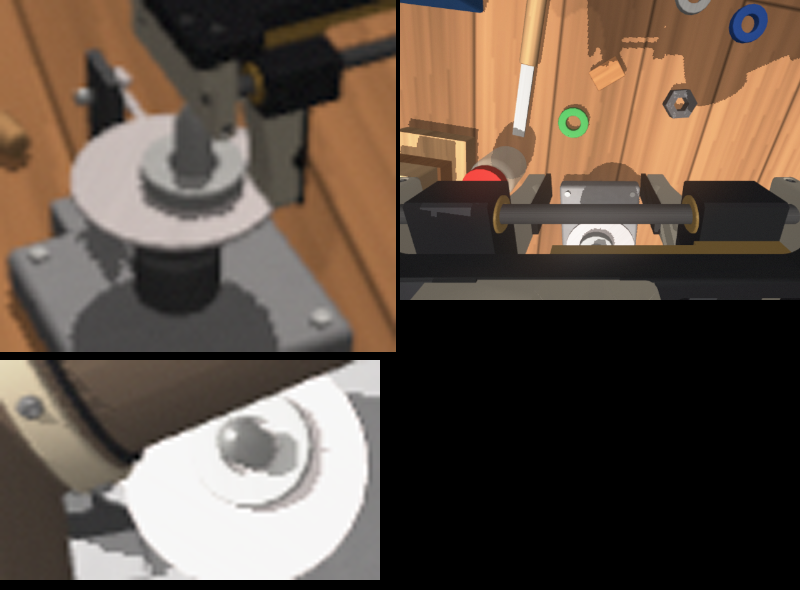

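Ring 1 lies flat around the peg: side crop (190,172), with the peg up through its bore. Next is ring C at about (0.482,-0.191), the lone grey one at top-view (431,252), with blue 100 mm away.

Emit:
servo_tool(
  series="0.12 0 0.16 0 0 0 0.2;0.24 0 0.32 0 0 0 0.2;0.36 0.1 0.48 0 0 0 0.2;0.48 0.3 0.65 0 0 0 0.2;0.59 0.45 0.797 0 0 0 0.2;0.59 0.57 0.797 0 0 0 0.2;0.59 0.57 0.797 0 0 0 0.2;0.59 0.57 0.797 0 0 0 0.2",
)

```text
clock: 17.45
eef_pos: [0.4806, -0.1896, 0.0583]
tcp_rot: [-90.0, -0.3, -170.5]
ft_force: [-0.4, 0.8, 0.9]
finger_gap: 0.802
```

Run:
```python
from h import *
w=capture("wrist");s=get_state();print(np.round(s["eef_pos"],4),s["finger_gap"],s["clock"])
print("model bore px",np.round(proj(w,[.482,-.191,.012]),1),"shift",np.round(delta(np.array([.482,-.191,-.0264])-s["eef_pos"],s),4))
for q in outline_of("ring1_centre",w)[:3]:
    m=q["mask"].astype(np.uint8);c=max(cv2.findContours(m,0,1)[0],key=cv2.contourArea);e=cv2.fitEllipse(cv2.convexHull(c))
    print(round(q["conf"],2),np.round(e[0],1),np.round(e[1],1),np.round(ray(w,e[0],.010),4),w["image"][m>0].mean(0).round())
cv2.imwrite("pics/w2.png",w["image"][:,:,::-1])
```

```text
[ 0.4824 -0.1892  0.0599] 0.8015642553045712 17.5
model bore px [312.  239.7] shift [0.0019 0.3451 0.0067]
0.73 [506.5 179.6] [76.9 86.4] [ 0.3587 -0.2541  0.01  ] [202. 103.  48.]
0.62 [311.5 237.5] [73.9 75.6] [ 0.4826 -0.1919  0.01  ] [232. 227. 222.]
```

The grey ring fits at (311,237) in the wrist view, within 1 mm of the plan. The other detection is the orange one and is ignored. Descending, gripping and lifting.

Emit:
servo_tool(
  series="0 0.1 0.008 0 0 0 0.2;0 0.2 0.008 0 0 0 0.2;0 0.28 0.008 0 0 0 0.2;0 0.32 0.008 0 0 0 0.2;0 0.335 0.008 0 0 0 0.2;0 0.345 0.008 0 0 0 0.2;0 0.345 0.008 0 0 0 0.2;0 0.345 0.008 0 0 0 0.2",
)

```text
clock: 18.35
eef_pos: [0.4846, -0.1909, -0.0246]
tcp_rot: [-89.9, 0.0, -170.4]
ft_force: [-0.1, -0.0, -0.4]
finger_gap: 0.8
```

Emit:
servo_tool(
  series="0 0 0 0 0 0 0.3;0 0 0 0 0 0 0.4;0 0 0 0 0 0 0.6;0 0 0 0 0 0 0.6;0 0 0 0 0 0 0.6;0 0 0 0 0 0 0.6;0 0 0 0 0 0 0.6;0 0 0 0 0 0 0.6",
  squeeze=25,
)

```text
clock: 19.15
eef_pos: [0.4839, -0.191, -0.0244]
tcp_rot: [-89.9, -0.0, -170.4]
ft_force: [-3.0, 0.9, 5.3]
finger_gap: 0.598
```

Emit:
servo_tool(
  series="0 -0.03 0 0 0 0 0.6;0 -0.15 0 0 0 0 0.6;0 -0.3 0 0 0 0 0.6;0 -0.45 0 0 0 0 0.6;0 -0.6 0 0 0 0 0.6;0 -0.72 0 0 0 0 0.6;0 -0.76 0 0 0 0 0.6;0 -0.76 0 0 0 0 0.6",
)

```text
clock: 19.95
eef_pos: [0.4849, -0.1908, 0.1672]
tcp_rot: [-89.9, 0.2, -170.4]
ft_force: [-0.4, 1.0, -2.4]
finger_gap: 0.591
```

Run:
```python
from h import *
F=[]
for i in range(3):
    w=capture("wrist");F.append(get_state()["ft_force"])
s=get_state();T=np.array(s["eef_pos"]);print(np.round(s["eef_pos"],4),np.round(s["tcp_rot"],1),np.round(np.mean(F,0),2),s["finger_gap"],s["clock"],np.round(delta(np.array([.566,.204,.166])-T,s),4))
for dz in(.0364,.0384): 
  P=np.array([proj(w,T+[.013*np.cos(t),.013*np.sin(t),dz]) for t in np.linspace(0,6.28,60)]);print(dz,P.min(0).round(1),P.max(0).round(1))
hsv=cv2.cvtColor(w["image"],cv2.COLOR_RGB2HSV)[255:345,260:370]
m=(hsv[...,1]>80).astype(np.uint8);n,_,st,ce=cv2.connectedComponentsWithStats(m)
print([(st[i].tolist(),np.round(ce[i]).tolist()) for i in range(1,n) if st[i][4]>100], "offset 260,255")
cv2.imwrite("pics/w3.png",cv2.resize(w["image"][150:350,160:480],None,fx=2.4,fy=2.4)[:,:,::-1])
```

```text
[ 0.4829 -0.1906  0.164 ] [-9.000e+01 -1.000e-01 -1.704e+02] [-0.19  0.2  -2.27] 0.5900696850332258 20.1 [-0.5905 -0.0094 -1.501 ]
0.0364 [288.5 272.1] [341.9 320.2]
0.0384 [288.2 273.9] [342.2 322.3]
[([0, 0, 16, 29, 199], [4.0, 9.0]), ([91, 0, 19, 27, 256], [104.0, 9.0]), ([28, 18, 51, 39, 1505], [53.0, 37.0])] offset 260,255
```

Emit:
servo_tool(
  series="-0.03 0 -0.08 0 0 0 0.6;-0.08 0 -0.2 0 0 0 0.6;-0.14 0 -0.35 0 0 0 0.6;-0.2 0 -0.5 0 0 0 0.6;-0.255 0 -0.65 0 0 0 0.6;-0.295 0 -0.75 0 0 0 0.6;-0.295 0 -0.75 0 0 0 0.6;-0.295 0 -0.75 0 0 0 0.6",
)

```text
clock: 20.9
eef_pos: [0.5235, 0.0069, 0.1621]
tcp_rot: [-90.0, -0.3, -170.3]
ft_force: [-0.5, -0.6, -1.6]
finger_gap: 0.59
```

Emit:
servo_tool(
  series="-0.03 0 -0.08 0 0 0 0.6;-0.08 0 -0.2 0 0 0 0.6;-0.14 0 -0.35 0 0 0 0.6;-0.2 0 -0.5 0 0 0 0.6;-0.255 0 -0.65 0 0 0 0.6;-0.295 0 -0.745 0 0 0 0.6;-0.295 0 -0.745 0 0 0 0.6;-0.295 0 -0.745 0 0 0 0.6",
)

```text
clock: 21.7
eef_pos: [0.5646, 0.2021, 0.1606]
tcp_rot: [-89.9, -0.4, -170.3]
ft_force: [-0.2, -0.3, -2.4]
finger_gap: 0.592
```

Run:
```python
from h import *
F=[];a=capture("side")
for i in range(3):
    w=capture("wrist");F.append(get_state()["ft_force"])
s=get_state();print(np.round(s["eef_pos"],4),np.round(s["tcp_rot"],1),np.round(np.mean(F,0),2),s["finger_gap"],s["clock"],np.round(delta(np.array([.566,.204,.100])-s["eef_pos"],s),4))
cv2.imwrite("pics/w4.png",cv2.resize(w["image"][150:350,160:480],None,fx=2.4,fy=2.4)[:,:,::-1]);cv2.imwrite("pics/s4.png",a["image"][:,:,::-1])
```

```text
[0.5648 0.2016 0.1616] [ -90.    -0.3 -170.4] [-0.   -0.46 -1.72] 0.59323442109897 21.9 [-0.0076  0.2465 -0.0089]
```

Emit:
servo_tool(
  series="-0.007 0 -0.009 0 0 0 0.6;-0.007 0.04 -0.009 0 0 0 0.6;-0.007 0.085 -0.009 0 0 0 0.6;-0.007 0.13 -0.009 0 0 0 0.6;-0.007 0.175 -0.009 0 0 0 0.6;-0.007 0.22 -0.009 0 0 0 0.6;-0.007 0.246 -0.009 0 0 0 0.6;-0.007 0.246 -0.009 0 0 0 0.6",
)

```text
clock: 22.7
eef_pos: [0.5652, 0.2036, 0.0987]
tcp_rot: [-89.9, -0.5, -170.4]
ft_force: [-0.4, -0.7, -1.6]
finger_gap: 0.593
```

Run:
```python
from h import *
F=[]
for i in range(5):
    w=capture("wrist");F.append(get_state()["ft_force"])
s=get_state();print(np.round(s["eef_pos"],4),np.round(np.mean(F,0),2),s["finger_gap"],s["clock"],np.round(delta(np.array([.566,.204,.0826])-s["eef_pos"],s),4))
```

```text
[0.5662 0.2043 0.1008] [-0.26  0.13 -0.96] 0.5918153602852385 22.95 [0.0008 0.0727 0.001 ]
```

Emit:
servo_tool(
  series="0 0.015 0 0 0 0 0.6;0 0.03 0 0 0 0 0.6;0 0.045 0 0 0 0 0.6;0 0.06 0 0 0 0 0.6;0 0.07 0 0 0 0 0.6;0 0.072 0 0 0 0 0.6;0 0.072 0 0 0 0 0.6;0 0.072 0 0 0 0 0.6",
)

```text
clock: 23.75
eef_pos: [0.5662, 0.2043, 0.0829]
tcp_rot: [-90.0, -0.3, -170.4]
ft_force: [-0.4, -0.5, 0.3]
finger_gap: 0.594
```

Run:
```python
from h import *
F=[]
for i in range(5):
    w=capture("wrist");F.append(get_state()["ft_force"])
s=get_state();print(np.round(s["eef_pos"],4),np.round(np.mean(F,0),2),s["finger_gap"],s["clock"])
```

```text
[0.5662 0.2043 0.0829] [-0.01  0.34  0.57] 0.5943911507675099 24.0
```

Fz is about +0.5, so ring 2 is seated with the load taken. Releasing, rising clear, then tilting to look at the pointer and ledges from the +x side.

Emit:
servo_tool(
  series="0 0 0 0 0 0 0.39;0 0 0 0 0 0 0.35;0 0 0 0 0 0 0.3;0 0 0 0 0 0 0.25;0 0 0 0 0 0 0.25;0 -0.03 0 0 0 0 0.25;0 -0.12 0 0 0 0 0.25;0 -0.25 0 0 0 0 0.25",
)

```text
clock: 24.8
eef_pos: [0.5655, 0.2037, 0.145]
tcp_rot: [-89.9, -0.4, -170.4]
ft_force: [0.8, 0.6, -0.1]
finger_gap: 0.749
```

Emit:
servo_tool(
  series="0 -0.15 0 0 0 0 0.25;-0.05 -0.28 -0.1 0 0 -0.08 0.25;-0.15 -0.28 -0.2 0 0 -0.16 0.25;-0.15 -0.28 -0.304 0 0 -0.24 0.25;-0.15 -0.28 -0.304 0 0 -0.32 0.25;-0.15 -0.28 -0.304 0 0 -0.39 0.25;-0.15 -0.28 -0.304 0 0 -0.39 0.25;-0.15 -0.28 -0.304 0 0 -0.39 0.25",
)

```text
clock: 25.6
eef_pos: [0.5909, 0.2848, 0.212]
tcp_rot: [-89.8, -35.7, -170.6]
ft_force: [0.1, 0.5, 0.6]
finger_gap: 0.75
```

Run:
```python
from h import *
s=get_state();print(np.round(s["eef_pos"],4),np.round(s["tcp_rot"],1),np.round(s["ft_force"],2),s["clock"])
w=capture("wrist");b=capture("side")
u=proj(w,[.542,.295,.095]);v=proj(b,[.542,.295,.095]);print(u,v)
for p in(w,b):
  for q in("pointer","gauge_mid"): print(q,[(np.round(d["position"],1).tolist(),round(d["conf"],2)) for d in tip_of(q,p)])
cv2.imwrite("pics/w5.png",w["image"][:,:,::-1]);cv2.imwrite("pics/s5.png",b["image"][:,:,::-1])
np.savez("pics/v5.npz",wv=w["view"],wm=w["mtx"],bv=b["view"],bm=b["mtx"])
x,y=np.clip(u.astype(int),[60,50],[580,430]);c=cv2.resize(w["image"][y-50:y+50,x-60:x+60],(660,550),interpolation=2) 
cv2.imwrite("pics/k5.png",c[:,:,::-1]);print("crop origin",x-60,y-50,5.5)
```

```text
[0.5909 0.2848 0.212 ] [ -89.8  -35.7 -170.6] [0.14 0.48 0.58] 25.6
[280.54561537 234.03621932] [308.51637719 161.81464525]
pointer [([275.2, 238.3], 0.77)]
gauge_mid [([270.5, 239.1], 0.63)]
pointer [([312.3, 164.3], 0.55)]
gauge_mid [([312.5, 163.1], 0.54)]
crop origin 220 184 5.5
```

View pics/k5.png

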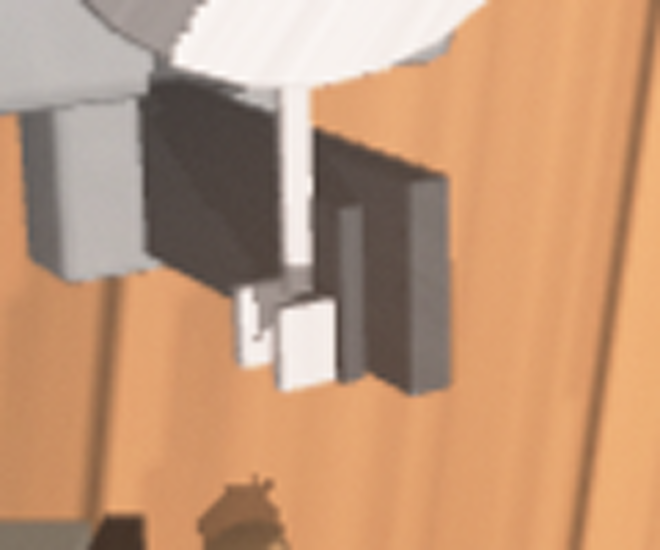

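```bash
python3 - <<'E'
import numpy as np
d=np.load("pics/v5.npz");
def proj(X):
    q=d["wm"]@(d["wv"][:3,:3]@np.asarray(X)+d["wv"][:3,3]);return q[:2]/q[2]
c=np.array([.5590,.2055]);a=np.radians(9.4);ex=np.array([np.cos(a),np.sin(a)]);ey=np.array([-np.sin(a),np.cos(a)])
def S(x,y,z): return (((proj([*(c+x*ex+y*ey),z]))-[220,184])*5.5).round().astype(int).tolist()
print("pan edge +y z.096",S(0,.055,.096),"pan right", S(-.055,0,.096))
for z in(.100,.096,.094,.090,.086): print("pointer tip",z,S(0,.089,z),"at y.066",S(0,.066,z))
for x in(-.005,-.01,-.015,-.02): print("plate top x",x,S(x,.066,.12),S(x,.102,.12),"bottom(.028)",S(x,.066,.06),S(x,.102,.06))
for z in np.arange(.082,.106,.003): print("ledge z",round(z,3),[S(x,.089,z) for x in(-.005,0,.005)])
E
cp pics/w5.png /tmp/
```

```text
pan edge +y z.096 [319, 67] pan right [590, -290]
pointer tip 0.1 [337, 273] at y.066 [333, 138]
pointer tip 0.096 [325, 267] at y.066 [321, 133]
pointer tip 0.094 [319, 264] at y.066 [314, 131]
pointer tip 0.09 [307, 259] at y.066 [302, 126]
pointer tip 0.086 [295, 253] at y.066 [290, 122]
plate top x -0.005 [426, 158] [429, 374] bottom(.028) [243, 92] [251, 283]
plate top x -0.01 [453, 153] [455, 368] bottom(.028) [268, 89] [275, 278]
plate top x -0.015 [479, 149] [480, 362] bottom(.028) [292, 85] [298, 273]
plate top x -0.02 [505, 144] [505, 356] bottom(.028) [316, 82] [321, 269]
ledge z 0.082 [[309, 243], [284, 248], [258, 253]]
ledge z 0.085 [[317, 247], [292, 252], [266, 257]]
ledge z 0.088 [[326, 251], [301, 256], [275, 261]]
ledge z 0.091 [[335, 255], [310, 260], [284, 265]]
ledge z 0.094 [[344, 259], [319, 264], [293, 269]]
ledge z 0.097 [[353, 263], [328, 269], [302, 274]]
ledge z 0.1 [[363, 268], [337, 273], [311, 278]]
ledge z 0.103 [[372, 272], [346, 277], [320, 283]]
```

The crop shows the pan at top, the pointer bar ending near (297,265), the dark gauge plate with its top face at (430,280), and two white ledge faces at (255,325) and (306,345). By the projection scale, the gap's middle is near joint 0.026, while two rings give about 0.019. It's ambiguous enough to want one closer, flatter look.

Emit:
servo_tool(
  series="-0.05 0.06 0 0 0 -0.05 0.25;-0.1 0.12 0 0 0 -0.11 0.25;-0.15 0.18 0 0 0 -0.11 0.25;-0.19 0.22 0 0 0 -0.11 0.25;-0.19 0.22 0 0 0 -0.11 0.25;-0.19 0.22 0 0 0 -0.11 0.25;-0.19 0.22 0 0 0 -0.11 0.25;-0.19 0.22 0 0 0 -0.11 0.25",
)

```text
clock: 26.7
eef_pos: [0.5973, 0.2868, 0.1473]
tcp_rot: [-90.1, -45.0, -170.3]
ft_force: [-0.4, 0.1, 0.1]
finger_gap: 0.755
```

Run:
```python
from h import *
s=get_state();print(np.round(s["eef_pos"],4),np.round(s["tcp_rot"],1),np.round(s["ft_force"],2),s["clock"])
w=capture("wrist")
for q in("pointer","gauge_mid"): print(q,[(np.round(d["position"],1).tolist(),round(d["conf"],2)) for d in tip_of(q,w)])
u=proj(w,[.542,.295,.095])
V=np.array(w["view"]);up=V[:3,:3]@[0,0,1];print(u,"up in cam",np.round(up,2))
x,y=np.clip(u.astype(int),[70,60],[570,420]);A=w["image"][y-60:y+60,x-70:x+70]
# rotate so that world-up is image-up, and overlay scale-frame grid as numbers only
ang=np.degrees(np.arctan2(-up[1],up[0]))-90   # current up-angle
M=cv2.getRotationMatrix2D((float(u[0]),float(u[1])),-ang,7);M[:,2]+=[350-u[0],300-u[1]]
o=cv2.warpAffine(w["image"],M,(700,600),flags=cv2.INTER_CUBIC)
c=np.array([.5590,.2055]);a=np.radians(9.4);ex=np.array([np.cos(a),np.sin(a)]);ey=np.array([-np.sin(a),np.cos(a)])
S=lambda X,Y,z:(M@np.append(proj(w,[*(c+X*ex+Y*ey),z]),1)).round(0).tolist()
for n,X in dict(ptr=(0,.089,.094),ptr_mid=(0,.089,.087),ptr_base=(0,.06,.094),panedge=(0,.055,.0958),ptop1=(-.003,.066,.12),ptop2=(-.003,.102,.12),pf94=(-.003,.102,.094),pf87=(-.003,.102,.087),x10=(.007,.102,.12)).items(): print(n,S(*X))
cv2.imwrite("pics/k6.png",o[:,:,::-1]);np.savez("pics/v6.npz",M=M,v=V,m=w["mtx"]);cv2.imwrite("pics/w6.png",w["image"][:,:,::-1])
```

```text
[0.5973 0.2868 0.1473] [ -90.1  -45.  -170.3] [-0.43  0.15  0.08] 26.7
pointer [([308.2, 255.1], 0.96)]
gauge_mid [([303.2, 255.1], 0.86)]
[313.87785179 250.61585161] up in cam [ 0.71  0.22 -0.67]
ptr [342.0, 323.0]
ptr_mid [340.0, 368.0]
ptr_base [105.0, 395.0]
panedge [61.0, 396.0]
ptop1 [138.0, 181.0]
ptop2 [444.0, 96.0]
pf94 [431.0, 277.0]
pf87 [428.0, 322.0]
x10 [487.0, 148.0]
```

View pics/k6.png

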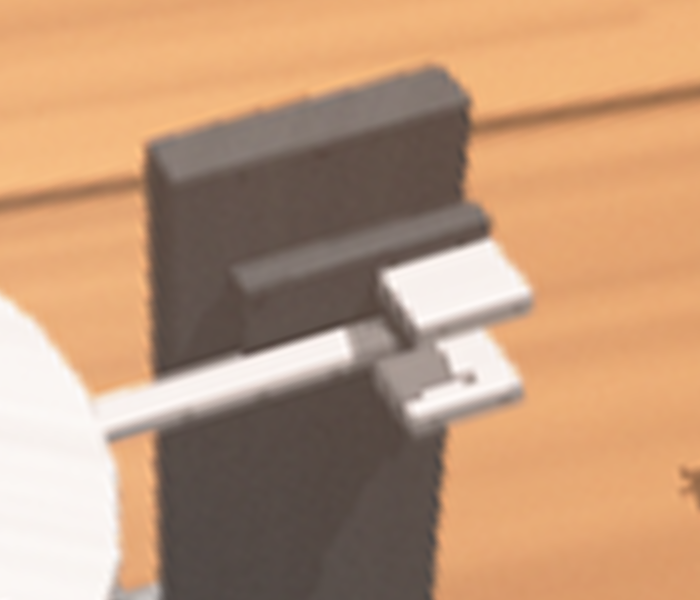

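The view shows the pointer bar running into the space between the upper ledge (455,290) and the lower ledge (455,380), with its tip near (380,337). To check that numerically, I'll triangulate pointer and gauge_mid from several views.

```bash
cat > tri.py <<'E'
from h import *
import json,os
from scipy.optimize import least_squares
def add(names,f="obs.json"):
    o=json.load(open(f)) if os.path.exists(f) else []
    for n in names:
        p=capture(n)
        for q in("pointer","gauge_mid"):
            r=tip_of(q,p)
            if r: o.append([n,q,list(map(float,r[0]["position"])),float(r[0]["conf"]),np.array(p["view"]).tolist(),np.array(p["mtx"]).tolist()]);print(n,q,np.round(r[0]["position"],1),round(r[0]["conf"],2))
    json.dump(o,open(f,"w"));return o
def tri(o,q):
    L=[x for x in o if x[1]==q and x[3]>.5]
    g=lambda X:np.concatenate([(proj({"view":x[4],"mtx":x[5]},X)-x[2])*x[3] for x in L])
    r=least_squares(g,[.545,.295,.095],loss="soft_l1",f_scale=2);return r.x,len(L),np.sqrt(r.cost/len(L))
E
python3 - <<'E'
from tri import *
d=np.load("pics/v5.npz")
o=[["wrist","pointer",[275.2,238.3],.77,d["wv"].tolist(),d["wm"].tolist()],["wrist","gauge_mid",[270.5,239.1],.63,d["wv"].tolist(),d["wm"].tolist()],
["side","pointer",[312.3,164.3],.55,d["bv"].tolist(),d["bm"].tolist()],["side","gauge_mid",[312.5,163.1],.54,d["bv"].tolist(),d["bm"].tolist()]]
json.dump(o,open("obs.json","w"))
o=add(["wrist","wrist","side","top"])
for q in("pointer","gauge_mid"): x,n,c=tri(o,q);print(q,np.round(x,4),n,c)
print(get_state()["clock"])
M=np.load("pics/v6.npz")["M"];print("k6: ptr",M@[308.2,255.1,1],"mid",M@[303.2,255.1,1])
E
```

```text
wrist pointer [311.5 256.3] 0.91
wrist gauge_mid [306.9 257.5] 0.76
wrist pointer [312.1 255.6] 0.82
wrist gauge_mid [310.9 254.6] 0.83
side pointer [310.9 164.3] 0.85
side gauge_mid [330.  181.6] 0.64
top pointer [170.5 216.8] 0.91
top gauge_mid [167.9 217.2] 0.58
pointer [0.5474 0.2973 0.0965] 6 1.4062215747993305
gauge_mid [0.5503 0.2975 0.0956] 6 2.9079626546961705
27.45
k6: ptr [391.60502891 328.87817968] mid [401.80002524 362.36044438]
```

```bash
python3 - <<'E' | tail -12
from tri import *
o=add(["wrist"]*9+["top"]*5+["side"]*4)
M=np.load("pics/v6.npz")["M"]
for q in("pointer","gauge_mid"):
    x,n,c=tri(o,q);print(q,np.round(x,4),n,round(c,2))
    for nm in("wrist","top","side"):
        P=np.array([y[2] for y in o[4:] if y[0]==nm and y[1]==q and y[3]>.5])
        if len(P): m=np.median(P,0);print("  ",nm,len(P),m.round(1),P.std(0).round(1),(M@[*m,1]).round() if nm=="wrist" else "")
print(get_state()["clock"])
E
```

```text
side gauge_mid [309.4 163.1] 0.38
side pointer [313.5 161.2] 0.91
side gauge_mid [310.4 162.2] 0.44
pointer [0.5475 0.2971 0.0954] 23 1.41
   wrist 10 [311.  255.7] [1.4 1.2] [390. 309.]
   top 6 [170.4 216.9] [1.6 1.5] 
   side 5 [311.5 163.2] [1.5 1.5] 
gauge_mid [0.5503 0.2977 0.0958] 19 1.77
   wrist 10 [308.3 256.7] [1.3 1.1] [402. 325.]
   top 5 [166.8 215.7] [1.6 0.7] 
   side 2 [322.2 171.9] [7.8 9.7] 
30.15
```

The networks' triangulation gives pointer and gap-middle heights within 1 mm of each other (0.0954 vs 0.0958). The shadow agrees: the upper ledge shades the last ~4 mm of the pointer in both views, which needs the pointer about 8 mm below that ledge's top. So the pointer rests between the ledges with two rings, and a third would take it 7 mm too low. I'll retreat clear and check the stack.

Emit:
servo_tool(
  series="0.05 -0.08 0 0 0 0 0.25;0.1 -0.16 0 0 0 0 0.25;0.2 -0.28 0 0 0 0 0.25;0.3 -0.4 0 0 0 0.1 0.25;0.3 -0.4 0 0 0 0.2 0.25;0.3 -0.4 0 0 0 0.3 0.25;0.3 -0.4 0 0 0 0.3 0.25;0.3 -0.4 0 0 0 0.3 0.25",
)

```text
clock: 30.95
eef_pos: [0.6135, 0.2894, 0.2719]
tcp_rot: [-90.1, -18.0, -170.3]
ft_force: [0.7, -0.0, 0.7]
finger_gap: 0.749
```

Run:
```python
from h import *
s=get_state();print(np.round(s["eef_pos"],3),np.round(s["tcp_rot"],0),np.round(s["ft_force"],2),s["finger_gap"],s["clock"])
a=capture("side")
g=cv2.GaussianBlur(cv2.cvtColor(a["image"],cv2.COLOR_RGB2GRAY),(0,0),.7).astype(float)
gx,gy=cv2.Sobel(g,6,1,0),cv2.Sobel(g,6,0,1);E=np.hypot(gx,gy)
def score(c,z,tx=0,ty=0,r=.027):
    t=np.linspace(0,2*np.pi,90);P=np.array([proj(a,[c[0]+r*np.cos(k),c[1]+r*np.sin(k),z+r*(tx*np.cos(k)+ty*np.sin(k))]) for k in t]).astype(np.float32)
    return cv2.remap(E.astype(np.float32),P[:,0],P[:,1],1).mean()
best=sorted(((score((.567+i*.001,.203+j*.001),z,tx,ty),i,j,round(z,4),tx,ty) for i in range(-4,5,2) for j in range(-4,5,2) for z in np.arange(.110,.150,.002) for tx in(-.2,-.1,0,.1,.2) for ty in(-.2,-.1,0,.1,.2)),reverse=True)[:8]
for b in best: print(np.round(b,3))
for q in ("ring1_centre",):
    t=capture("top")
    for d in recognise(q,t): print(np.round(d["position"]),round(d["conf"],2))
```

```text
[0.613 0.289 0.272] [ -90.  -18. -170.] [ 0.72 -0.01  0.72] 0.7490839071606837 30.95
[ 1.53266e+02 -2.00000e+00 -4.00000e+00  1.10000e-01 -2.00000e-01
  2.00000e-01]
[ 1.48958e+02 -2.00000e+00 -4.00000e+00  1.10000e-01 -2.00000e-01
  1.00000e-01]
[ 1.44436e+02 -2.00000e+00 -4.00000e+00  1.10000e-01 -1.00000e-01
  2.00000e-01]
[ 1.44044e+02 -2.00000e+00 -4.00000e+00  1.12000e-01 -2.00000e-01
  1.00000e-01]
[ 1.43994e+02 -2.00000e+00 -4.00000e+00  1.10000e-01 -2.00000e-01
  0.00000e+00]
[ 1.43764e+02 -2.00000e+00 -4.00000e+00  1.12000e-01 -2.00000e-01
  0.00000e+00]
[ 1.43165e+02  0.00000e+00 -4.00000e+00  1.10000e-01 -2.00000e-01
  2.00000e-01]
[ 1.42637e+02 -2.00000e+00 -4.00000e+00  1.22000e-01  1.00000e-01
 -1.00000e-01]
[470. 320.] 0.8
[221. 200.] 0.64
[217. 209.] 0.19
```

Run:
```python
from h import *
a=capture("side");g=cv2.cvtColor(a["image"],cv2.COLOR_RGB2GRAY)
print("rows 155-195, cols 300-352 (gray/10)")
for r in range(155,196): print(r," ".join(f"{v//10:2d}" for v in g[r,300:353]))
for n,z in(("ring2 top",.1198),("ring1 top",.1078),("pan",.0958)):
    P=np.array([proj(a,[.567+R*np.cos(k),.203+R*np.sin(k),z]) for R in([.027]if n!="pan" else[.055]) for k in np.linspace(0,6.28,60)]);print(n,P.min(0).round(),P.max(0).round())
print("tip",proj(a,[.567,.203,.1478]).round(1))
```

```text
rows 155-195, cols 300-352 (gray/10)
155 10 10 10 10  7  2  4  7  7  8  9 14 15 12 11 10 10 10 10 10 10 10 10 10 10 10 10 10 10 10 10 10 10 10 10  9  9  9 10 10 10 10 10  9  7  9 11 11 11 11 11 11 11
156 10 10 10 10  7  3  2  4  6  7  8 15 17 15 12 10 10 10 10 10 10 10 10 10 10 10 10 10 10 10 10 10 10 10 10  9  9  9 10 10 10 10 10 10  8  8 10 11 11 11 11 11 11
157 10 10 10 10  7  3  2  2  6  7  7 12 17 17 14 11 10 10 10 10 10 10 10 10  9 10 10 10 10 10 10 10 10 10  9  9  9  9 10 10 10 10 10 10  9  7  9 11 11 11 11 11 11
158 10 10 10 10  7  3  2  2  4  6  7  8 11 14 12 10 10 10 10 10 10 10 10 10  9 10 10 10 10 10 10 10 10 10 10  9  9 10 10 10 10 10 10 10 10  8  8 10 11 11 11 11 11
159 10 10 10 10  7  3  2  2  2  4  5  5  6  9 10 10 10 10 10 10 10 10 10 10 10 10 10 10 10 10 10 10 10 10  9  9  9 10 10 10 10 10 10 10 10  9  7  9 11 11 11 11 11
160 10 11 12 16 13  7  4  2  2  3  2  3  7 11 11 11 11 10 10 10 10 10 10 10 10  9 10 10 10 10 10 10 10 10 10  9  9 10 10 10 10 11 10 10 10 10  8  8 10 11 11 11 11
161 10 10 10 14 13  8  4  2  2  2  2  2  6 13 13 11 11 10 10 10 10 10 10 10 10 10  9 
[... 5033 characters left out ...]
0 10 10 10 10 10 10 10 10 10 10 10 10 10 10 10 10 10 10 10 10 10 10 12 12 11 12 12 11 10 10 10 10
193 12 13 11  8  7  7  7  8 10 10 10 10 10 10 10 10 10 10 10 10 10 10 10 10 10 10 10 10 10 10 10 10 10 10 10 10 10 10 10 10 10 10  9  9 11 12 13 13 12 11 10 10 10
194 13 13 10 10  9  7  7  7  8  9 10 10 10 10 10 10 10 10 10 10 10 10 10 10 10 10 10 10 10 10 10 10 10 10 10 10 10 10 10 10 10  8  9 11 12 13 13 13 13 12 11 10 10
195 13 13 12 12 10  7  7  7  7  7  8  9 10 10 10 10 10 10 10 10 10 10 10 10 10 10 10 10 10 10 10 10 10 10 10 10 10 10 10  9  9 11 12 13 13 13 13 13 13 13 11 10 10
ring2 top [316. 167.] [341. 182.]
ring1 top [317. 172.] [340. 186.]
pan [304. 168.] [353. 199.]
tip [328.5 164.2]
```

The grey-level map shows two level rings stacked around the peg. The upper rim spans columns 317–339, rows 169–182, against a model of 316–341, 167–182. The peg tip is at row ~164 as predicted for joint 0.019. Handing in.

Run:
```python
from bench import *
print(get_state()["clock"]); print(sign_off())
```

```text
31.15
the job is handed in; nothing more can be done
None
```

I threaded two grey steel rings over the peg, let each one go, and handed in at 31 s of the 72 s. The other two rings, the nut, the offcut and the coloured look-alikes were never gripped, though I took no closing picture of the bench to confirm they had not moved.

**Checks that agreed**
- **Seating:** the wrist force fell to about zero as each ring was lowered, meaning the pan had taken its weight. The last side view shows two level rings around the peg, and the peg tip is where a pan sunk about 19 mm would put it.
- **Pointer:** averaged over many views, the pointer tip came out 0.4 mm below the gap's middle (heights 0.0954 and 0.0958 m). The upper ledge also shades the pointer's end in both close views, which puts the pointer well below that ledge. A third ring would have sunk it about 7 mm too far.

**Checks that failed or disagreed**
- **First grip:** it closed above the ring because the finger tips end about 30 mm short of the stated TCP. I reopened and went lower by feel; the ring had not moved.
- **Pointer reading:** a first rough estimate from one view pointed to three rings. Single network readings of the gap's middle scattered by several pixels. I trusted the averaged views and the shadow over these.
- **Ring tilt:** an automatic edge fit of the upper ring's tilt gave no usable answer, so its level seat rests on the side view's brightness values.

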